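Push the air filter home in the push-fit port

TASK

Take the air filter, the taller of the two parts parked in the wooden stand, and push its bare stem into the open push-fit port of the air manifold, past the stiff seal and on until it bottoms on the spring valve. Press the valve firmly open for a moment without ramming it, then let go and leave the filter standing fully home. Leave the short blanking plug in the stand and do not disturb the other things on the bench.

Things in the scene. Friction and masses are not known exactly. Their poses are not given: they have to be found in the camera images.
- filter_centre (a point): Middle of the air filter's grip part, a grey plastic cylinder 30 mm across, straight from 20 mm below to 22 mm above this point, thin black bands, small spigot on top (top 31 mm above this point). A bare aluminium stem 16 mm across points down, ending 105 mm below this point. Round, 136 mm tall, 0.15-0.23 kg; z is its axis, up. Starts upright in one of the stand's two holes (which one varies).
- filter_tip (a point): Centre of the lower end face of the filter's stem. The end is tapered: 12 mm across at the face, 16 mm from 5 mm up. z is the stem's axis, pointing up towards the grip part.
- port_mouth (a point): Centre of the mouth of the push-fit port, an upright black socket with a grey flared collar in the middle of the manifold bar; level with the rim, 75 mm above the bench; z up. 26 mm across, narrowing within 6 mm to an 18 mm bore. The seal grips from about 14 to 24 mm down: about 10 to 16 N to pass, then a steady drag of 7 to 11 N, and it holds the stem. The valve lies deeper (see port_valve).
- manifold: Aluminium manifold bar fixed to the bench, origin at the centre of its underside: 46 (x) by 130 (y) by 28 mm, the port in its middle, a short brass blanked outlet at y = +/-45 mm (tops 42 mm above the bench), a 24 mm brass hose tail on its -x side.
- stand: The wooden stand, fixed to the bench, origin at the centre of its underside: 60 mm (x) by 160 mm (y) by 45 mm high, with two upright holes 18 mm across and 40 mm deep at y = +/-55 mm. They hold the filter and the blanking plug loosely.
- blank_top (a point): Centre of the top of the short blanking plug (black knob 24 mm across, 68 mm tall in all, same stem), which stays in the stand.
- sanding_block: Cork sanding block, 60 x 101 x 32 mm; bystander. Origin under its centre.
- brush_1: Glue brush with red handle, 18 x 177 x 11 mm; bystander. Origin under its centre.
- strip_stack: Stack of thin white and grey edging strips, 21 x 126 x 13 mm, lying along y; bystander. Origin under its centre.
- port_valve (a joint): Travel of the spring valve at the bottom of the bore (m): 0 untouched, grows as the stem's end presses it down, 1 N plus 7 N per mm, damped (go slowly). Its top lies 33 to 63 mm below the mouth, different every time and hidden: find it by feel. Pressing it with 13 to 23 N (1.7 to 3.1 mm) opens it properly; over 26 N (3.5 mm) crushes it. When let go the seal holds the stem, sprung back 1-2 mm.
There are look-alikes about, which are no part of the job. What is shaped like the part that bears filter_centre but orange is not meant. Leave any red look-alike of the manifold alone.

How it is judged:
By the outcome, as a careful person would: the job done as asked, in the order asked, and still so for the second after the job is handed in, with the robot touching nothing.
It also fails if it takes over 67 s, if anything falls off the work surface, if the arm or the gripper's body presses on something with over 40 N, if the wrist force passes 120 N, or if a joint passes its speed limit or range.

ROBOT

A 6-joint arm with a two-finger parallel gripper is mounted at the origin on the work surface; the furniture and walls round the work are solid. World frame = base frame: x ahead of the robot, y to its left, z up, the work surface at z = 0. Lengths are in m, angles in rad, forces in N, time in s.
With the tool pointing down it reaches from about 0.35 to 0.975 m from the base axis. Payload 7.1 kg.
Tool frame: the origin (TCP) lies midway between the tips of the shut fingers; the grasp point (between the pads) lies 19 mm behind it; x points along the fingers, y is the direction in which the jaws open and shut, and the axes are right-handed (so a half turn about x gives the same grasp; the last joint's range is limited). The gripper opens to 88 mm and grips with 3 to 60 N. Pads are 20 mm wide; open, the fingers measure 115 mm over their backs; the gripper's body (75 mm by 178 mm) begins 61 mm behind the grasp point.
Start: joints at [-1.171, 0.423, 1.63, -0, 1.089, -0.019], TCP at [0.254, -0.571, 0.193] pointing down, gripper open.
Joint ranges: [-3, 3], [-0.9, 2.11], [0.09, 2.58], [-1.31, 4.45], [0.11, 2.69], [-2.54, 2.54]. Speed limits (rad/s): [2.39, 2.39, 3.01, 3.14, 3.14, 3.14].

INTERFACE

Orientations are given as a rotation vector (axis times angle).
In Python, from station import manip, effector, ik, telemetry, vision, job_done, silhouettes gives the robot as it stands. Calls block until the motion is done:
- manip.move_ptp(position, orientation): joint-space move of the TCP to a pose.
- manip.move_l(position, max_speed=0.15, rotation=None, max_force=None): straight line of the TCP; rotation=None keeps the orientation; max_speed is the mean speed in m/s. With max_force (N) it stops when the force on the tool has changed by that much, and returns True; else False.
- manip.goto_joints(angles): joint-space move.
- effector.set_gripper(opening, squeeze=None): finger opening in m; squeeze is the grip in N (None keeps the last); returns when the fingers have stopped.
- manip.sleep(seconds).
- ik(position, orientation): joint angles nearest the present ones, or None.
- telemetry.get_state(): the state.
- vision.grab_frame(name): name is "scene" or "top" or "wrist"; returns a dict with "frame" (420x560x3 uint8, blue, green, red), "fx", "fy", "cx", "cy" (pixels), "k1" (the pictures are not rectified: a ray, as slopes to the right and down, at radius r is drawn at 1 + k1 r^2 times it, then the intrinsics apply), "R" (3x3) and "t" (3): a world point X has camera coordinates R X + t. Camera axes: x right, y down, z forward; pixel columns grow to the right and rows downward; lengths in m; the calibration is good to about 2 mm. A picture is of the moment at which its call begins. There is no depth.
A pose or a line that the arm cannot do raises manip.MotionError and nothing moves.
- job_done(): hands the job in, once; it reports no verdict.
Trained networks look in the newest picture that a camera, given by its name, has taken for a name from the list of things; names that differ only in an ending like _2 or _b are one class to them, and where a whole thing is asked for, a point or a joint stands for the part that bears it (a point fixed in the world has none). Each returns a list of dicts, best first, with "confidence" (0 to 1); they miss things now and then, are a little off and sometimes report something else, mostly with a low value. They report only what shows in the picture. A call takes as long as a camera call. They do not tell look-alikes from the thing itself.
- silhouettes(camera, label): "region" (420x560 bool, what is visible of it) and "rect" ([left, top, right, bottom] in pixels, round what is visible of it).
The state is a dict: "time": time; "joint_positions": joint angles; "qd": joint speeds; "effort": joint torques, N m; "tcp_pos": TCP position; "ee_rot": TCP orientation; "wrist_force": force on the tool from outside, world axes, zero at the start; "moment": the same for the moment, N m; "gripper_width": finger opening in m.
Only numpy, scipy, OpenCV 4.12 (cv2) and the standard library are available. Lean on these libraries where they do the work, as an engineer would, in place of code of your own. Each camera call takes 0.05 s, during which the arm holds its last target.

## Working session

There is one attempt and no reset: what is moved stays moved. The work goes in short steps, each a Python script; the robot and the scene stay as the last script left them, time stands still between calls to the robot, and variables do not carry over. Pictures are saved under pics/ and viewed, and the job is handed in when it is done.

```bash
ls; mkdir -p pics; python3 - <<'E'
from station import *
import cv2
for n in ["scene","top","wrist"]:
    f=vision.grab_frame(n); cv2.imwrite(f"pics/{n}0.png",f["frame"])
    print(n,f["fx"],f["fy"],f["cx"],f["cy"],f["k1"],f["R"],f["t"])
    for l in ["filter_centre","manifold","stand","blank_top"]:
        for d in silhouettes(n,l): print(n,l,d["confidence"],d["rect"])
s=telemetry.get_state();print(s)
E
```

```text
pics
scene 456.40957697825314 456.40957697825314 276.9503902713264 211.60025953199533 -0.1042405242714183 [[-0.72423349 -0.68954547  0.00359151]
 [-0.46803684  0.48774348 -0.73691778]
 [ 0.50638658 -0.53538149 -0.67597285]] [0.41449598 0.289068   0.92431074]
scene filter_centre 0.7 [174.3, 227.8, 196.6, 271.1]
scene filter_centre 0.62 [232.5, 236.6, 248.8, 271.6]
scene manifold 0.91 [291.6, 192.9, 327.3, 238.7]
scene manifold 0.78 [319.4, 220.5, 366.2, 270.8]
scene stand 0.87 [183.0, 259.8, 259.7, 314.1]
scene blank_top 0.57 [193.5, 285.7, 203.8, 293.6]
top 431.47915271820796 431.47915271820796 277.76760925892404 201.90998314911644 -0.04368654397035254 [[-0.01308614 -0.99991368  0.00117547]
 [-0.99830459  0.01299838 -0.05673606]
 [ 0.05671589 -0.00191593 -0.99838852]] [0.05550289 0.49636467 0.95758348]
top filter_centre 0.67 [192.4, 196.9, 209.2, 209.0]
top filter_centre 0.54 [159.0, 143.3, 181.0, 164.9]
top manifold 0.79 [300.9, 176.1, 363.4, 212.7]
top manifold 0.67 [286.6, 242.0, 347.8, 279.5]
top stand 0.95 [146.1, 181.7, 223.3, 223.0]
top blank_top 0.2 [211.5, 141.2, 286.5, 153.
[... 251 characters left out ...]
e-01]] [-0.626524   -0.03440865  0.38978251]
{'time': 0.75, 'joint_positions': array([-1.17100999e+00,  4.23073512e-01,  1.62990395e+00,  2.47926000e-05,
        1.08858274e+00, -1.89955275e-02]), 'qd': array([ 0.00090591, -0.00081772,  0.00059553, -0.00135224,  0.0002043 ,
        0.00238873]), 'effort': array([-1.69028499e-03, -5.44478667e+01, -2.74024647e+01,  6.43418427e-02,
        1.66280282e-02,  4.57678908e-06]), 'tcp_pos': array([ 0.25418398, -0.57096698,  0.19329006]), 'ee_rot': array([ 1.99049923,  0.42294647, -1.99044284]), 'wrist_force': array([ 0.74998341,  0.04444559, -0.45056588]), 'moment': array([ 0.0254892 , -0.02101692, -0.03577609]), 'gripper_width': 0.08803968635091372}
```

View pics/scene0.png

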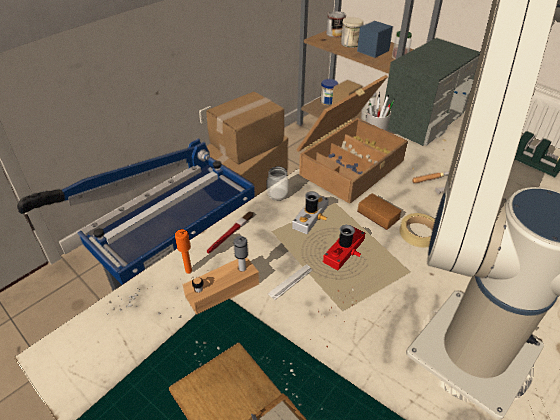

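View pics/top0.png

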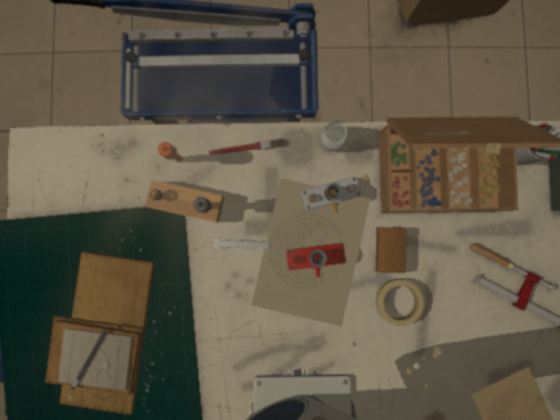

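```bash
python3 - <<'E'
import cv2
a=cv2.imread("pics/scene0.png")[170:330,160:400];b=cv2.imread("pics/top0.png")[110:290,140:380]
cv2.imwrite("pics/sc_crop.png",cv2.resize(a,None,fx=3.3,fy=3.3,interpolation=3));cv2.imwrite("pics/top_crop.png",cv2.resize(b,None,fx=3.3,fy=3.3,interpolation=3))
E
```

```text
(no output)
```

View pics/sc_crop.png

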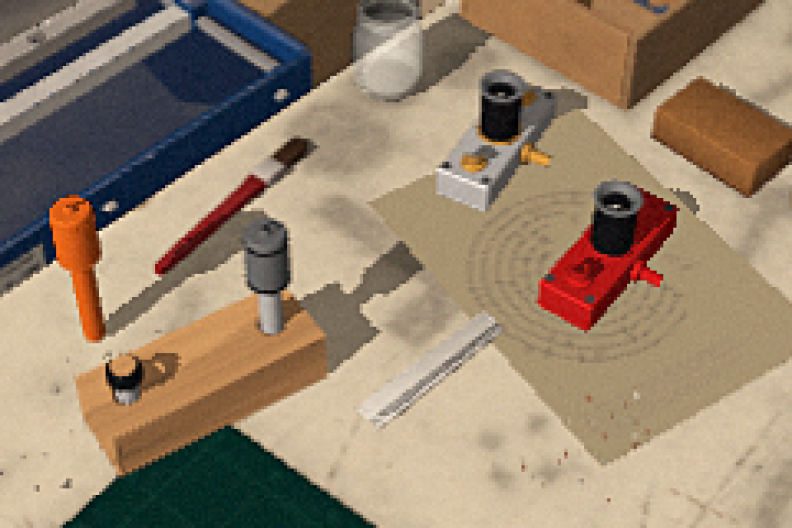

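View pics/top_crop.png

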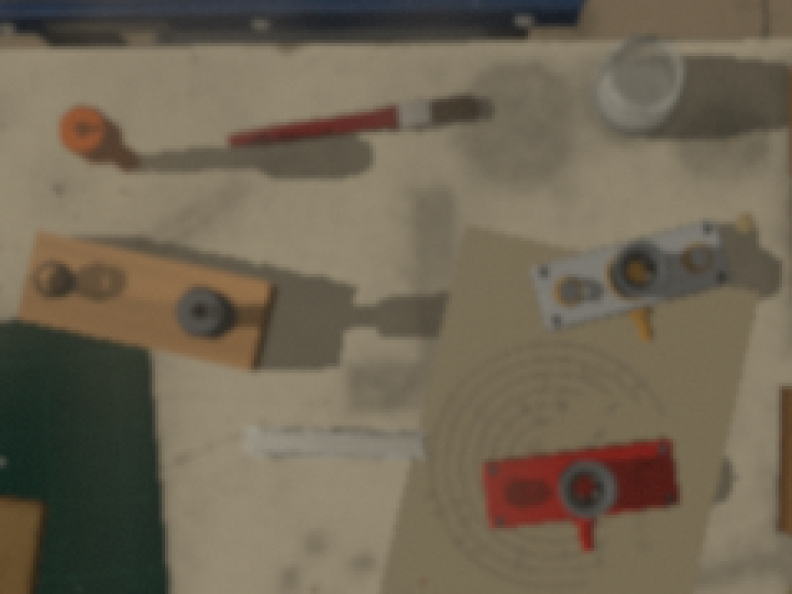

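The grey filter stands in the stand's right-hand hole: scene (240,252), top (202,205). The real, aluminium manifold's collar is at scene (312,197), top (332,192). The orange filter and the red manifold are the decoys.

```bash
cat > h.py <<'E'
from station import *
import cv2, numpy as np
from scipy.spatial.transform import Rotation as Rn
from scipy.optimize import least_squares
def ray(f,uv):
    d=np.array([(uv[0]-f["cx"])/f["fx"],(uv[1]-f["cy"])/f["fy"]]);x=d.copy()
    for _ in range(20): x=d/(1+f["k1"]*(x@x))
    R=np.array(f["R"]);t=np.array(f["t"]);return -R.T@t,R.T@np.array([x[0],x[1],1.])
def atz(f,uv,z):
    c,d=ray(f,uv);return c+d*(z-c[2])/d[2]
def proj(f,X):
    p=np.array(f["R"])@np.array(X)+np.array(f["t"]);x=p[:2]/p[2];x=x*(1+f["k1"]*(x@x))
    return np.array([f["fx"]*x[0]+f["cx"],f["fy"]*x[1]+f["cy"]])
def down(yaw): # tool x down, tool y (jaw) along yaw in the world
    x=np.array([0,0,-1.]);y=np.array([np.cos(yaw),np.sin(yaw),0]);
    return Rn.from_matrix(np.stack([x,y,np.cross(x,y)],1)).as_rotvec()
def circ(f,c,r,n=60):
    a=np.linspace(0,2*np.pi,n);return np.array([proj(f,[c[0]+r*np.cos(t),c[1]+r*np.sin(t),c[2]]) for t in a])
E
python3 - <<'E'
from h import *
ft=vision.grab_frame("top");fs=vision.grab_frame("scene")
print("filter top", atz(ft,(201.7,204.5),.132),atz(fs,(240.8,238.5),.141))
print("port", atz(ft,(332.4,192),.075),atz(fs,(312.4,196.5),.075))
for p in [(152,181),(222,194),(217,222),(146,206)]: print("stand",atz(ft,p,.045))
for p in [(301,191),(358,177),(364,195),(306,209)]: print("man",atz(ft,p,.028))
print("orange",atz(ft,(165,149),.136)); print("jar",atz(ft,(335,135),.06))
s=telemetry.get_state();print(Rn.from_rotvec(s["ee_rot"]).as_matrix())
for p in ([.75,.15,.35],[.75,-.1,.35]):
  for y in np.arange(-180,181,30): 
    q=ik(p,down(np.radians(y))); print(p,y,None if q is None else np.round(q,2))
E
```

```text
filter top [0.48717224 0.19989268 0.132     ] [0.48544968 0.2030655  0.141     ]
port [ 0.51307256 -0.06667815  0.075     ] [ 0.51168489 -0.06769052  0.075     ]
stand [0.54482345 0.32436141 0.045     ]
stand [0.51417356 0.17061812 0.045     ]
stand [0.45322728 0.18187339 0.045     ]
stand [0.49008232 0.33735976 0.045     ]
man [ 0.51987468 -0.00291803  0.028     ]
man [ 0.54958459 -0.13066937  0.028     ]
man [ 0.50916095 -0.14309287  0.028     ]
man [ 0.47968947 -0.01336403  0.028     ]
orange [0.59845876 0.2721912  0.136     ]
jar [ 0.63814745 -0.07690137  0.06      ]
[[ 4.73494597e-05  4.06662874e-01 -9.13578297e-01]
 [-3.91392534e-05 -9.13578296e-01 -4.06662876e-01]
 [-9.99999998e-01  5.50120400e-05 -2.73409574e-05]]
[0.75, 0.15, 0.35] -180 None
[0.75, 0.15, 0.35] -150 None
[0.75, 0.15, 0.35] -120 [0.18 0.53 1.1  0.   1.51 2.28]
[0.75, 0.15, 0.35] -90 [ 0.18  0.53  1.1  -0.    1.51  1.75]
[0.75, 0.15, 0.35] -60 [ 0.18  0.53  1.1  -0.    1.51  1.23]
[0.75, 0.15, 0.35] -30 [0.18 0.53 1.1  0.   1.51 0.71]
[0.75, 0.15, 0.35] 0 [ 0.18  0.53  1.1  -0.    1.51  0.18]
[0.75, 0.15, 0.35]
[... 303 characters left out ...]
180 None
[0.75, -0.1, 0.35] -180 None
[0.75, -0.1, 0.35] -150 [-0.15  0.52  1.13 -0.    1.5   2.47]
[0.75, -0.1, 0.35] -120 [-0.15  0.52  1.13  0.    1.5   1.95]
[0.75, -0.1, 0.35] -90 [-0.15  0.52  1.13 -0.    1.5   1.42]
[0.75, -0.1, 0.35] -60 [-0.15  0.52  1.13 -0.    1.5   0.9 ]
[0.75, -0.1, 0.35] -30 [-0.15  0.52  1.13  0.    1.5   0.38]
[0.75, -0.1, 0.35] 0 [-0.15  0.52  1.13 -0.    1.5  -0.15]
[0.75, -0.1, 0.35] 30 [-0.15  0.52  1.13  0.    1.5  -0.67]
[0.75, -0.1, 0.35] 60 [-0.15  0.52  1.13 -0.    1.5  -1.2 ]
[0.75, -0.1, 0.35] 90 [-0.15  0.52  1.13  0.    1.5  -1.72]
[0.75, -0.1, 0.35] 120 [-0.15  0.52  1.13 -0.    1.5  -2.24]
[0.75, -0.1, 0.35] 150 None
[0.75, -0.1, 0.35] 180 None
```

```bash
python3 - <<'E'
from h import *
t0=telemetry.get_state()["time"]
yaw=np.radians(-95)
manip.move_l([.254,-.571,.36],max_speed=.25)
manip.move_ptp([.38,-.22,.36],down(yaw))
manip.move_ptp([.513-.085,-.067,.20],down(yaw))
f=vision.grab_frame("wrist");cv2.imwrite("pics/w1.png",f["frame"])
np.save("w1.npy",{k:v for k,v in f.items()},allow_pickle=True)
print(proj(f,[.5125,-.067,.075]),f["t"])
for d in silhouettes("wrist","manifold"): print(d["confidence"],d["rect"])
manip.move_ptp([.487-.085,.200,.25],down(yaw))
f=vision.grab_frame("wrist");cv2.imwrite("pics/w2.png",f["frame"])
np.save("w2.npy",{k:v for k,v in f.items()},allow_pickle=True)
print(proj(f,[.487,.2,.141]))
s=telemetry.get_state();print(s["time"],s["tcp_pos"],s["wrist_force"])
E
```

```text
[268.30570644 100.53035415] [-0.03215855  0.38150077  0.51699786]
0.97 [196.5, 197.6, 314.2, 261.8]
0.66 [209.9, 56.2, 340.9, 141.1]
0.2 [0.0, 115.3, 66.4, 179.2]
[267.60462048  98.46708674]
5.175 [0.40229493 0.19893289 0.24987109] [-0.08126846  0.35751684 -0.09675088]
```

View pics/w1.png

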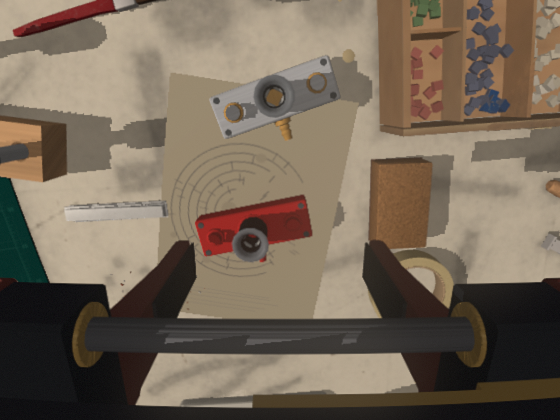

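View pics/w2.png

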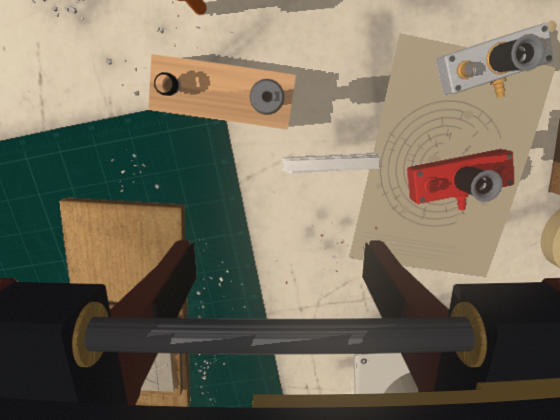

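```bash
python3 - <<'E'
from h import *
for n,c,u,r,z,z2 in [("w1",(.5125,-.067),(272,95),.0165,.075,.075),("w2",(.487,.2),(267,96),.015,.132,.132)]:
    f=np.load(n+".npy",allow_pickle=True).item()
    print(n,atz(f,u,z))
    x0,y0=u[0]-40,u[1]-40
    im=cv2.resize(f["frame"][y0:y0+80,x0:x0+80],None,fx=7,fy=7,interpolation=3)
    for k in range(0,80,10):
        cv2.line(im,(k*7,0),(k*7,6),(0,255,0),1);cv2.putText(im,str(x0+k),(k*7,18),0,.35,(0,0,255),1);cv2.putText(im,str(y0+k),(0,k*7+4),0,.35,(0,0,255),1)
    cv2.imwrite(f"pics/{n}c.png",im)
E
```

```text
w1 [ 0.51695946 -0.07072615  0.075     ]
w2 [0.48938113 0.20059312 0.132     ]
```

View pics/w1c.png

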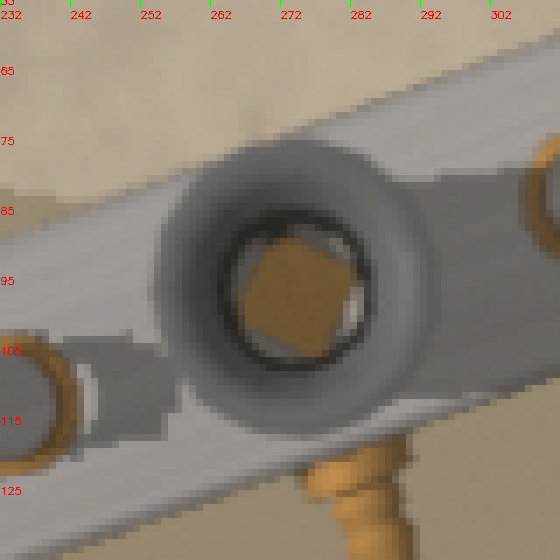

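View pics/w2c.png

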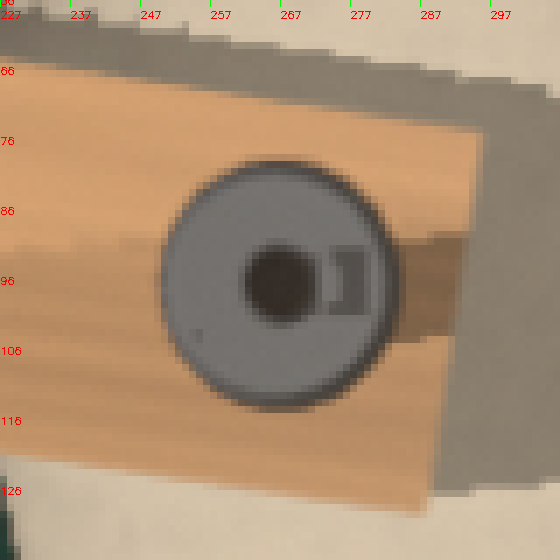

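```bash
python3 - <<'E'
from h import *
f=np.load("w1.npy",allow_pickle=True).item();print("port wrist",atz(f,(273.4,95.6),.075))
g=np.load("w2.npy",allow_pickle=True).item();print("filt",atz(g,(265.4,95.9),.132),atz(g,(266.5,96.2),.141))
print("port in w2", atz(g,(526.5,52),.075), proj(g,[.5155,-.072,.075]))
ft=vision.grab_frame("top");fs=vision.grab_frame("scene")
for fr,n,c,z in [(ft,"top",(332,192),.075),(fs,"scene",(312,197),.075),(ft,"topf",(202,205),.132),(fs,"scenef",(241,240),.132)]:
    x0,y0=c[0]-20,c[1]-20
    im=cv2.resize(fr["frame"][y0:y0+40,x0:x0+40],None,fx=10,fy=10,interpolation=0)
    for k in range(0,40,10): cv2.putText(im,str(x0+k),(k*10,12),0,.35,(0,0,255),1);cv2.putText(im,str(y0+k),(0,k*10+4),0,.35,(0,0,255),1)
    cv2.imwrite(f"pics/z_{n}.png",im)
a=[cv2.imread(f"pics/z_{n}.png") for n in("top","scene")]
cv2.imwrite("pics/zz.png",np.hstack(a))
a=[cv2.imread(f"pics/z_{n}.png") for n in("topf","scenef")]
cv2.imwrite("pics/zzf.png",np.hstack(a))
E
```

```text
port wrist [ 0.51633717 -0.07192244  0.075     ]
filt [0.48958724 0.20197121 0.132     ] [0.48892345 0.20075458 0.141     ]
port in w2 [ 0.51644415 -0.07015272  0.075     ] [528.09530551  52.87997439]
```

View pics/zz.png

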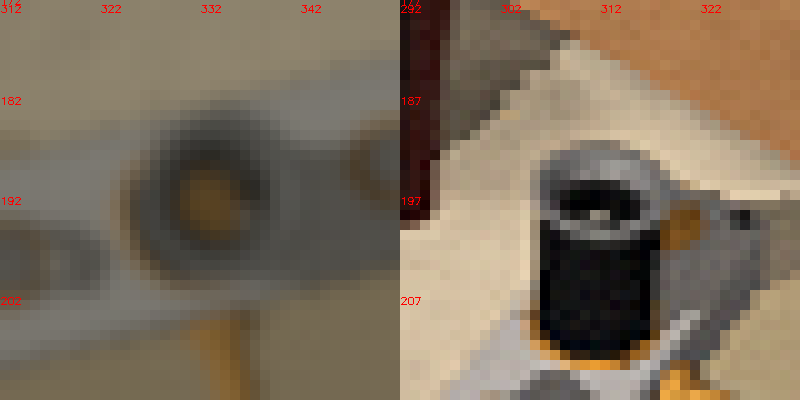

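View pics/zzf.png

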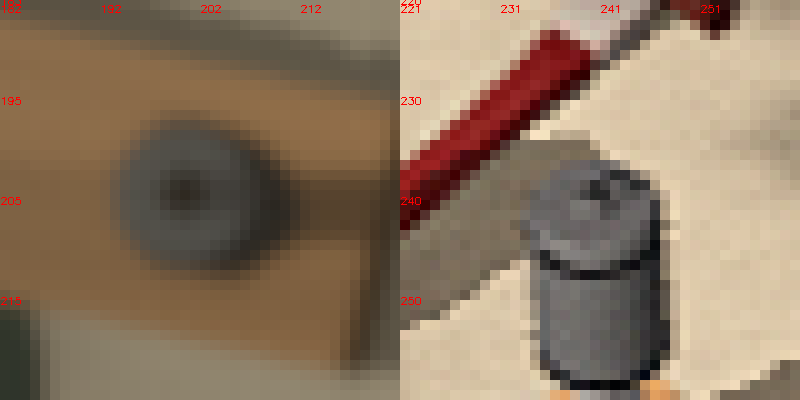

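```bash
python3 - <<'E'
from h import *
ft=vision.grab_frame("top");fs=vision.grab_frame("scene")
print("port",atz(ft,(331.8,190.8),.075),atz(fs,(311.5,195.6),.075))
print("filt spigot",atz(ft,(199.8,203.7),.141),atz(fs,(240.3,238.5),.141), "bottom-of-cyl", atz(fs,(240.2,0),.09) if 0 else "")
E
```

```text
port [ 0.51563425 -0.06545939  0.075     ] [ 0.51565375 -0.06879727  0.075     ]
filt spigot [0.48831214 0.2020455  0.141     ] [0.4862141 0.2038004 0.141    ] bottom-of-cyl
```

```bash
python3 - <<'E'
from h import *
yaw=np.radians(-95)
manip.move_ptp([.4885,.2015,.20],down(yaw))
h=manip.move_l([.4885,.2015,.093],max_speed=.1,max_force=8)
print("hit",h,telemetry.get_state()["wrist_force"])
effector.set_gripper(.02,squeeze=55)
s=telemetry.get_state();print(s["time"],s["tcp_pos"],s["wrist_force"],s["moment"],s["gripper_width"])
f=vision.grab_frame("scene");cv2.imwrite("pics/g1.png",cv2.resize(f["frame"][170:330,160:400],None,fx=3.3,fy=3.3,interpolation=3))
f=vision.grab_frame("wrist");cv2.imwrite("pics/g1w.png",f["frame"])
E
```

```text
hit False [-0.01336635 -0.14514131 -0.06840652]
8.0333 [0.48847914 0.20150307 0.09297377] [ 0.00310489 -1.03842649  0.47350214] [ 0.0297177   0.06843225 -0.02438294] 0.028567034623961877
```

View pics/g1.png

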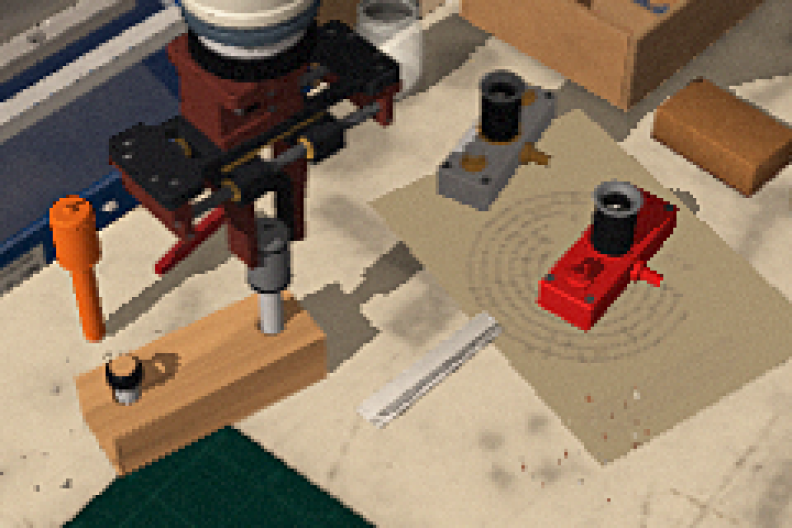

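View pics/g1w.png

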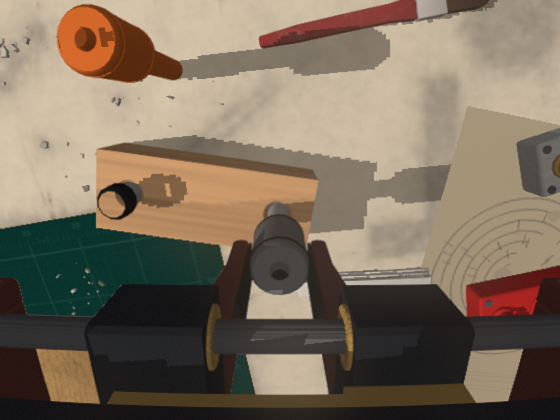

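```bash
python3 - <<'E'
from h import *
print(manip.move_l([.4885,.2015,.205],max_speed=.12))
manip.move_l([.516,-.069,.205],max_speed=.2)
manip.move_l([.516,-.069,.178],max_speed=.1)
s=telemetry.get_state();print(s["time"],s["tcp_pos"],s["wrist_force"],s["moment"],s["gripper_width"])
out=[]
for n,c in (("scene",(311,180)),("top",(331,190)),("wrist",(276,230))):
    f=vision.grab_frame(n);cv2.imwrite(f"pics/p_{n}.png",f["frame"]);np.save(f"p_{n}.npy",f,allow_pickle=True)
    w=35 if n!="wrist" else 80
    im=cv2.resize(f["frame"][c[1]-w:c[1]+w,c[0]-w:c[0]+w],(560,560),interpolation=0);cv2.imwrite(f"pics/pc_{n}.png",im)
E
```

```text
False
11.1417 [ 0.51573887 -0.06855639  0.17769576] [-0.20160784 -0.38978157 -2.226746  ] [0.02107517 0.01012168 0.02972748] 0.02857455161760691
```

View pics/pc_scene.png

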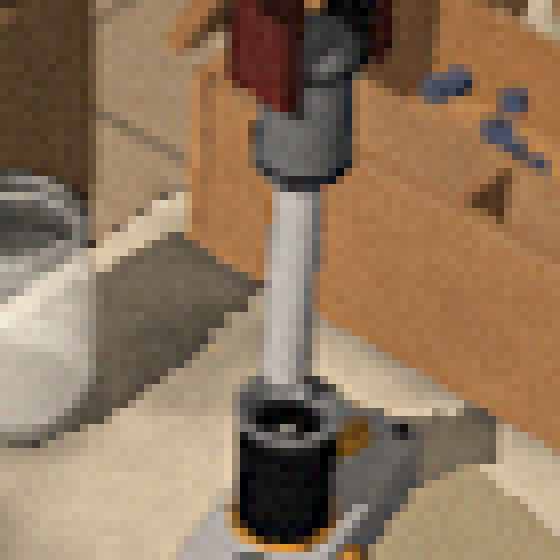

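View pics/p_wrist.png

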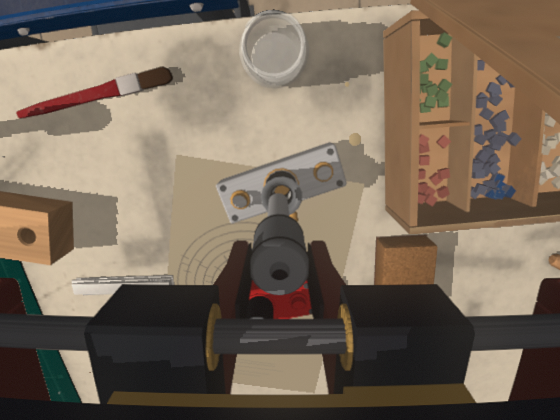

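```bash
python3 - <<'E'
from h import *
s=telemetry.get_state();p=s["tcp_pos"];print(p,Rn.from_rotvec(s["ee_rot"]).as_matrix()[:,0])
g=p[2]+.017
for n in("scene","top","wrist"):
    f=np.load(f"p_{n}.npy",allow_pickle=True).item()
    print(n,[ (k,np.round(proj(f,[p[0],p[1],z]),1)) for k,z in (("spig",g+.031),("cylbot",g-.02),("tip",g-.105),("mouth",.075))], "port .516-.069",np.round(proj(f,[.516,-.069,.075]),1))
f=np.load("p_wrist.npy",allow_pickle=True).item()["frame"]
im=cv2.resize(f[140:290,220:340],None,fx=5,fy=4*1.0 and 5,interpolation=0)[:600]
for k in range(0,120,10): cv2.putText(im,str(220+k),(k*5,8),0,.3,(0,0,255),1);cv2.putText(im,str(140+k),(0,k*5+4),0,.3,(0,0,255),1)
cv2.imwrite("pics/pw.png",im)
E
```

```text
[ 0.51651049 -0.06890815  0.17859519] [ 1.01813788e-03 -1.63730236e-04 -9.99999468e-01]
scene [('spig', array([314.7, 146.4])), ('cylbot', array([313.5, 163.9])), ('tip', array([311.6, 190.8])), ('mouth', array([311.3, 195.4]))] port .516-.069 [311.4 195.5]
top [('spig', array([344.6, 183.2])), ('cylbot', array([340.4, 185.9])), ('tip', array([334.4, 189.7])), ('mouth', array([333.4, 190.4]))] port .516-.069 [333.5 190.6]
wrist [('spig', array([276. , 277.8])), ('cylbot', array([276.7, 237.8])), ('tip', array([277.3, 201.2])), ('mouth', array([277.4, 196.6]))] port .516-.069 [277.6 197.2]
```

View pics/pw.png

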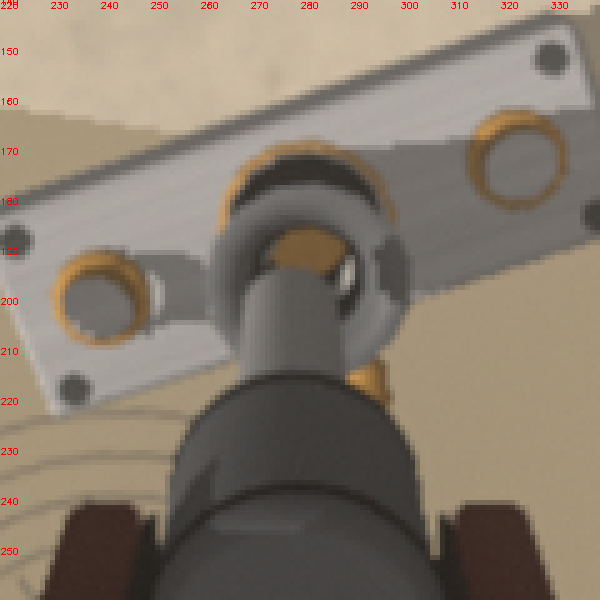

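View pics/pc_top.png

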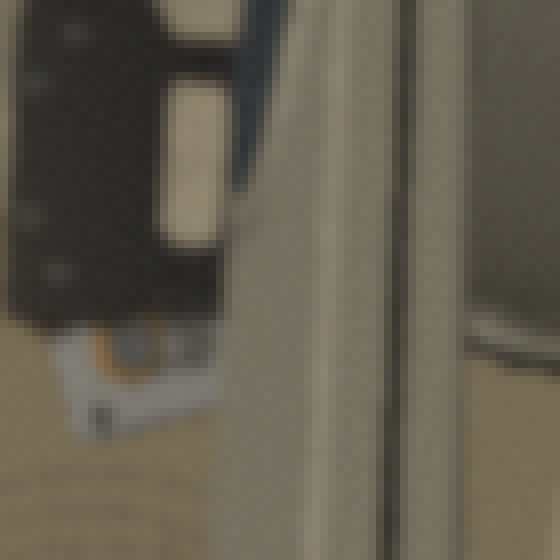

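```bash
python3 - <<'E'
from h import *
def st(m=""):
    s=telemetry.get_state();print(m,round(s["time"],2),np.round(s["tcp_pos"]*1e3,2),np.round(s["wrist_force"],2),np.round(s["moment"],3))
manip.move_l([.516,-.0715,.172],max_speed=.05); st()
f=vision.grab_frame("wrist")["frame"];cv2.imwrite("pics/pw2.png",cv2.resize(f[140:240,220:340],None,fx=5,fy=5,interpolation=0))
for z in (.163,.158,.154,.151):
    h=manip.move_l([.516,-.0715,z],max_speed=.02,max_force=6); st(h)
    if h: break
f=vision.grab_frame("wrist")["frame"];cv2.imwrite("pics/pw3.png",cv2.resize(f[140:240,220:340],None,fx=5,fy=5,interpolation=0))
E
```

```text
11.57 [515.78 -71.65 171.79] [-0.12  0.01 -1.89] [-0.02  -0.014 -0.005]
False 12.22 [515.96 -71.46 162.88] [-0.74 -0.06 -1.01] [ 0.001 -0.091  0.018]
False 12.62 [515.88 -71.48 157.84] [ 0.16  0.29 -1.14] [0.045 0.043 0.017]
False 12.97 [515.84 -71.46 153.8 ] [ 0.14 -0.5  -1.6 ] [ 0.066 -0.007 -0.018]
False 13.28 [515.86 -71.46 150.83] [-0.43 -0.22 -1.47] [-0.011  0.031 -0.014]
```

View pics/pw2.png

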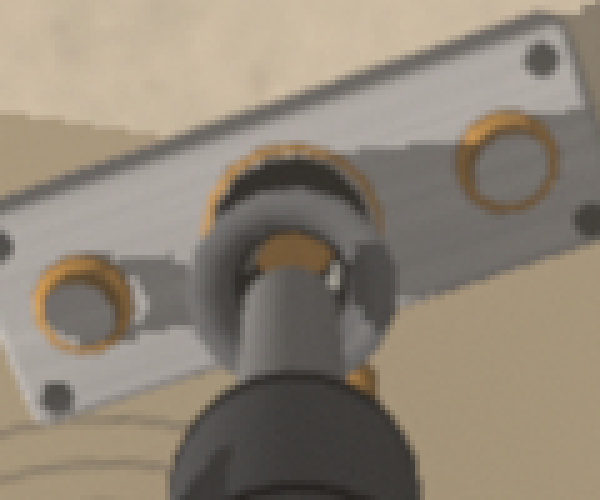

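View pics/pw3.png

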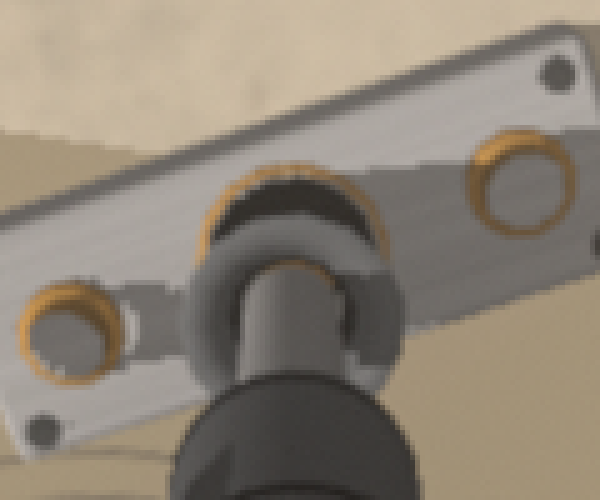

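```bash
python3 - <<'E'
from h import *
def st(m=""):
    s=telemetry.get_state();print(m,round(s["time"],2),np.round(s["tcp_pos"]*1e3,2),np.round(s["wrist_force"],2),np.round(s["moment"],3),round(s["gripper_width"]*1e3,2))
z=.151
while z>.1335:
    z-=.002
    h=manip.move_l([.516,-.0717,z],max_speed=.015,max_force=18); st(h)
    if h: break
E
```

```text
False 13.61 [515.9  -71.68 148.9 ] [-0.76  0.37 -2.38] [ 0.038 -0.002  0.01 ] 28.36
False 13.89 [515.93 -71.7  146.89] [-0.17  0.26 -1.97] [ 0.037  0.013 -0.013] 28.6
False 14.18 [515.93 -71.71 144.88] [-0.1   0.41 -1.47] [ 0.067 -0.011  0.015] 28.61
False 14.46 [515.9  -71.71 142.9 ] [ 0.33  0.23 -2.25] [-0.047  0.057  0.002] 27.99
False 14.74 [516.7  -71.8  141.59] [-0.62  0.17  4.18] [-0.02   0.096  0.039] 28.34
False 15.03 [517.83 -71.94 140.65] [-0.14 -0.24 10.52] [0.046 0.17  0.035] 28.31
False 15.31 [516.07 -71.78 137.03] [ 0.25 -0.38 -0.2 ] [-0.108 -0.054 -0.005] 28.45
False 15.59 [516.52 -71.76 135.36] [-0.13 -0.06  5.  ] [-0.012  0.083 -0.001] 28.31
False 15.88 [516.66 -71.78 133.55] [0.13 0.84 6.48] [-0.007  0.073  0.   ] 28.62
```

```bash
python3 - <<'E'
from h import *
z=.1330
hist=[]
while z>.095:
    z-=.001
    h=manip.move_l([.516,-.0717,z],max_speed=.01,max_force=10)
    F=[];P=[]
    for _ in range(2):
        s=telemetry.get_state();F.append(s["wrist_force"]);P.append(s["tcp_pos"]);manip.sleep(.02)
    F=np.mean(F,0);P=np.mean(P,0)
    print(h,round(s["time"],2),round(z*1e3,1),np.round(P*1e3,2),np.round(F,2),round(s["gripper_width"]*1e3,2))
    if h or F[2]>11.5: break
E
```

```text
False 16.14 132.0 [516.71 -71.79 132.59] [-0.38 -0.34  6.29] 28.36
False 16.43 131.0 [516.73 -71.78 131.62] [-0.57  0.22  6.87] 28.24
False 16.71 130.0 [516.74 -71.78 130.64] [-0.48 -0.23  7.35] 28.67
False 16.99 129.0 [516.73 -71.78 129.64] [-0.26 -0.55  7.15] 28.95
False 17.27 128.0 [516.72 -71.79 128.62] [-0.03 -0.29  6.94] 28.32
False 17.56 127.0 [516.75 -71.77 127.62] [-0.39  0.36  6.63] 28.51
False 17.84 126.0 [516.73 -71.77 126.62] [-0.17  0.07  7.4 ] 28.55
False 18.12 125.0 [516.72 -71.79 125.61] [-0.47  0.16  6.8 ] 28.53
False 18.41 124.0 [516.72 -71.77 124.61] [-0.98 -0.07  7.17] 28.4
False 18.69 123.0 [516.72 -71.77 123.6 ] [-0.15 -0.13  6.83] 28.63
False 18.98 122.0 [516.78 -71.77 122.65] [ 0.2  -0.1   8.24] 28.59
False 19.26 121.0 [517.2  -71.81 122.03] [-0.38  0.34  9.99] 28.35
False 19.54 120.0 [517.7  -71.88 121.5 ] [ 0.21  0.78 13.6 ] 28.59
```

```bash
python3 - <<'E'
from h import *
z=.1200
def meas(n=4):
    F=[];P=[]
    for _ in range(n):
        s=telemetry.get_state();F.append(s["wrist_force"]);P.append(s["tcp_pos"]);manip.sleep(.03)
    return np.mean(F,0),np.mean(P,0),s
while z>.1155:
    z-=.0005
    h=manip.move_l([.516,-.0717,z],max_speed=.005,max_force=10)
    F,P,s=meas()
    print(h,round(s["time"],2),round(z*1e3,1),np.round(P*1e3,2),np.round(F,2),round(s["gripper_width"]*1e3,2))
    if h or F[2]>23.8: break
manip.sleep(.4)
F,P,s=meas();print("hold",round(s["time"],2),np.round(P*1e3,2),np.round(F,2),np.round(s["moment"],3))
f=vision.grab_frame("scene")["frame"];cv2.imwrite("pics/v.png",cv2.resize(f[120:260,250:390],None,fx=4,fy=4,interpolation=0))
E
```

```text
False 19.91 119.5 [518.03 -71.93 121.39] [-0.71  0.35 16.57] 28.4
False 20.29 119.0 [518.35 -71.96 121.19] [-0.81 -0.09 18.69] 28.18
False 20.68 118.5 [518.61 -71.99 120.93] [-0.68  0.38 20.3 ] 28.43
False 21.06 118.0 [518.9  -72.03 120.7 ] [-0.99  0.67 22.06] 28.6
False 21.44 117.5 [519.15 -72.06 120.43] [-0.62  0.46 23.74] 28.4
False 21.82 117.0 [519.43 -72.09 120.17] [-1.15  0.79 25.14] 28.24
hold 22.36 [519.43 -72.09 120.16] [-1.41  0.43 25.61] [0.227 0.244 0.004]
```

View pics/v.png

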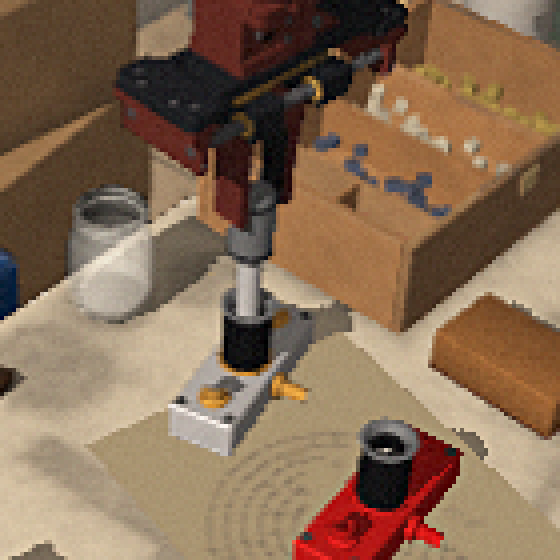

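```bash
python3 - <<'E'
from h import *
def meas(n=3):
    F=[];P=[]
    for _ in range(n):
        s=telemetry.get_state();F.append(s["wrist_force"]);P.append(s["tcp_pos"]);manip.sleep(.03)
    return np.mean(F,0),np.mean(P,0),s
z=.117
while z<.1225:
    z+=.0005
    manip.move_l([.516,-.0717,z],max_speed=.01)
    F,P,s=meas()
    print(round(s["time"],2),round(z*1e3,1),np.round(P*1e3,2),np.round(F,2),round(s["gripper_width"]*1e3,2))
    if F[2]<1.5: break
E
```

```text
22.76 117.5 [518.99 -72.03 120.23] [-1.    0.16 22.34] 28.7
23.11 118.0 [518.63 -71.99 120.33] [-0.18  0.23 19.02] 28.74
23.46 118.5 [518.25 -71.96 120.39] [ 0.21 -0.28 15.76] 28.5
23.81 119.0 [517.83 -71.89 120.48] [ 0.6  -0.43 12.93] 28.23
24.16 119.5 [517.39 -71.82 120.6 ] [ 0.52  0.58 10.13] 28.59
24.51 120.0 [516.94 -71.75 120.71] [0.57 0.1  7.63] 28.62
24.86 120.5 [516.47 -71.71 120.83] [-0.05  0.21  6.12] 28.38
25.21 121.0 [516.02 -71.67 120.99] [0.31 0.17 3.51] 28.54
25.56 121.5 [515.64 -71.65 121.24] [0.24 0.27 0.54] 28.4
```

```bash
python3 - <<'E'
from h import *
effector.set_gripper(.07)
s=telemetry.get_state();print(s["time"],s["tcp_pos"],s["wrist_force"],s["gripper_width"])
manip.move_l([.516,-.0717,.24],max_speed=.1)
manip.move_l([.43,-.0717,.26],max_speed=.15)
manip.sleep(.3)
for n in("scene","wrist"):
    f=vision.grab_frame(n);cv2.imwrite(f"pics/e_{n}.png",f["frame"]);np.save(f"e_{n}.npy",f,allow_pickle=True)
    if n=="scene": cv2.imwrite("pics/ec.png",cv2.resize(f["frame"][150:310,170:370],None,fx=4,fy=3.7,interpolation=3))
    for nm,z in(("spig",.075-.0398+.136),("cylbot",.075-.0398+.085)): print(n,nm,proj(f,[.516,-.0717,z]))
print(telemetry.get_state()["time"])
E
```

```text
26.3917 [ 0.51604542 -0.07171398  0.12152117] [ 0.63606668 -0.04855771  0.28664506] 0.06989154379740611
scene spig [314.29601722 164.91326401]
scene cylbot [313.12088755 181.28474344]
wrist spig [267.78849233  96.20651124]
wrist cylbot [269.53981555  98.06954901]
28.8667
```

View pics/ec.png

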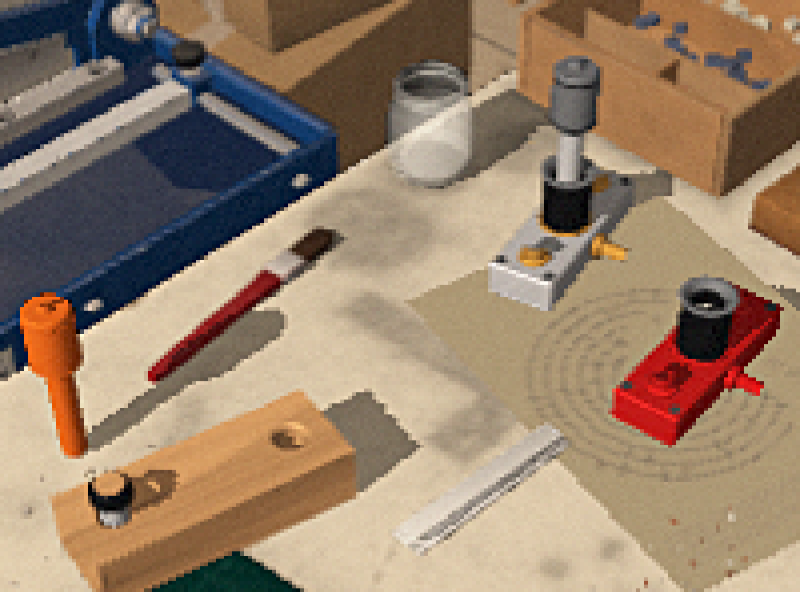

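View pics/e_wrist.png

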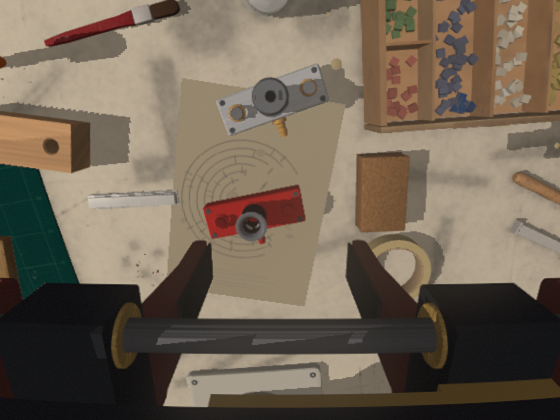

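The pictures show the filter upright in the aluminium manifold (wrist view (270,96), scene (314,167)). The plug is still in the stand and everything else is where it was. Handing in.

```bash
python3 -c "
from station import *
print(telemetry.get_state()['time']); job_done()"
```

```text
28.8667
the job is handed in; nothing more can be done
```

The grey air filter is in the aluminium manifold's port, past the seal and seated on the valve. I handed the job in at 28.9 s of the 67 s allowed.

- **Insertion:** I took the filter from the stand's right-hand hole. The seal let it through at about 12.5 N, then dragged steadily at about 9 N. I felt the valve about 40 mm below the mouth.
- **Valve press:** I pressed the valve to about 18.6 N by force (25.6 N read at the wrist, less the baseline before contact). The travel of about 2.25 mm works out to about 17 N. Both are within 13–23 N and below 26 N. I held it for about 0.9 s, eased off to nearly no load, then opened the gripper.
- **Last checks:** The pictures after release show the filter upright in the port. The gripper had risen about 1.1 mm from the deepest point before release, as the task says to expect. The plug was still in the stand, and the orange and red look-alikes and the other things looked undisturbed. The arm was clear of everything.
- **Disagreements:** Before insertion the cameras differed by up to 6 mm on the port's y position. I went by the wrist view, and the stem entered the port without touching. In the last scene picture the filter's top was about 2.6 pixels lower than predicted. I took this as reading error, because nothing suggested it was standing too high.

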